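# Sort the turned knobs, ferrules and drill bit into the bench trays

## Robot

A 6-joint arm with a two-finger parallel gripper is mounted at the origin on the work surface. World frame = base frame: x ahead of the robot, y to its left, z up, the work surface at z = 0. Lengths are in mm, angles in rad, forces in N, time in s.
With the tool pointing down it reaches from about 425 to 1125 mm from the base axis. Payload 14.9 kg.
Tool frame: the origin (TCP) lies midway between the tips of the shut fingers; the grasp point (between the pads) lies 19 mm behind it; z points along the fingers, y is the direction in which the jaws open and shut (so a half turn about z gives the same grasp; the last joint's range is limited). The gripper opens to 91 mm and grips with 3 to 60 N. Pads are 32 mm wide; open, the fingers measure 118 mm over their backs; the gripper's body (76 mm by 178 mm) begins 60 mm behind the grasp point.
Start: joints at [-1.255, 0.379, 1.734, -0, 1.028, -0.033], TCP at [239.235, -657.863, 213.932] pointing down, gripper open.
Joint ranges: [-2.77, 2.77], [-0.74, 2.19], [0, 2.66], [-1.06, 4.2], [0.31, 2.87], [-3.08, 3.08]. Speed limits (rad/s): [1.89, 1.89, 2.39, 3.14, 3.14, 3.14].

## Interface

Orientations are given as a rotation vector (axis times angle).
In Python, from bench import env gives the robot as it stands.
- The arm moves only by the tool apply_moves, never from a script. Its argument "moves" is one flat list of numbers, 7 for each row, row after row: the shift along the tool's x, y, z in m, then the turn, a rotation vector about the tool's x, y, z in degrees, then the finger opening in m, from 0 to 0.0912. In form: [tx, ty, tz, wx, wy, wz, hand, tx, ty, tz, wx, wy, wz, hand, ...]. A call has 1 to 8 rows; each row shifts and turns the commanded pose from where the row before left it, along the tool's axes as they then stand; what a row does not reach is not made up. A row lasts 1/12 s, in which the tool goes at most 41.7 mm and 7.16 degrees, less where a joint would pass 70% of its speed; a pose out of reach is approached as far as the arm can. A call with a gripper value outside its range is refused whole. The fingers move at their own pace and stop on an object; "force" is the grip in N (left out, the last holds). Time passes only in rows, so rows that do not move let the fingers close. It gives the time, the measured TCP pose, the force and the opening at its end, in the units of the state.
- env.get_state(): the state, without advancing time (a new reading comes with each control period).
- env.get_image(name): name is "scene" or "top"; returns a dict with "image" (420x560x3 uint8, red, green, blue), "z_map" (420x560 float32, mm along the optical axis (not along the pixel's ray), 0 where there is no reading), "mtx" (3x3 intrinsics, pixels), "rvec" (rotation vector, rad) and "tvec" (3), from world to camera coordinates, as OpenCV has them. Camera axes: x right, y down, z forward; pixel columns grow to the right and rows downward; lengths in mm; the calibration is good to about 2 mm. A picture is of the moment at which its call begins.
- env.hand_in(): hands the job in, once; it reports no verdict.
The state is a dict: "time_s": time; "joint_positions": joint angles; "qvel": joint speeds; "tau": joint torques, N m; "position": TCP position; "orientation": TCP orientation; "ft_force": force on the tool from outside, world axes, zero at the start; "ft_torque": the same for the moment, N m; "finger_gap": finger opening in mm.
Only numpy, scipy, OpenCV 4.12 (cv2) and the standard library are available. Lean on these libraries where they do the work, as an engineer would, in place of code of your own. Each camera call takes 0.05 s, during which the arm holds its last target.

## Task

Tidy up after the lathe: stand the two wooden knobs in the green tray, the two metal ferrules in the blue tray and the drill bit in the red tray, each upright on the tray's floor the same way up as it stands now, one thing to a bay. Leave the wooden offcut and the yellow clamp cap that lie among them where they are.

Things in the scene. Friction and masses are not known exactly. Their poses are not given: they have to be found in the camera images.
- green_tray: Open plastic tray, green: for the wooden knobs. Fixed to the bench. 138 mm along its own x, 166 mm along its own y, 18 mm high; walls 4 mm, inner floor 4 mm above its origin, open at the top. One divider, 4 mm thick and as high as the walls, at y = 0 splits it into two bays, centred at y = +40.5 mm and y = -40.5 mm (x = 0); each bay is 130 mm along x by 77 mm along y inside. Origin: centre of the underside; z up. Its place on the bench and its yaw change from start to start.
- blue_tray: Open plastic tray, blue: for the metal ferrules. Fixed to the bench. 138 mm along its own x, 166 mm along its own y, 18 mm high; walls 4 mm, inner floor 4 mm above its origin, open at the top. One divider, 4 mm thick and as high as the walls, at y = 0 splits it into two bays, centred at y = +40.5 mm and y = -40.5 mm (x = 0); each bay is 130 mm along x by 77 mm along y inside. Origin: centre of the underside; z up. Its place on the bench and its yaw change from start to start.
- red_tray: Open plastic tray, red: for drill bits. Fixed to the bench. 138 mm along its own x, 166 mm along its own y, 18 mm high; walls 4 mm, inner floor 4 mm above its origin, open at the top. One divider, 4 mm thick and as high as the walls, at y = 0 splits it into two bays, centred at y = +40.5 mm and y = -40.5 mm (x = 0); each bay is 130 mm along x by 77 mm along y inside. Origin: centre of the underside; z up. Its place on the bench and its yaw change from start to start.
- pale_knob_mid (a point): Pale turned wooden drawer knob, light wood, standing on its foot; 42 mm high, bulbous head 40 mm in diameter (widest 22 to 30 mm above its underside), foot 32 mm in diameter, about 35 g. Point: on its axis, half-way up (21 mm above its underside); z up.
- dark_knob_mid (a point): Dark turned wooden drawer knob, very dark brown wood, standing on its foot; 42 mm high, bulbous head 40 mm in diameter (widest 22 to 30 mm above its underside), foot 32 mm in diameter, about 45 g. Point: on its axis, half-way up (21 mm above its underside); z up.
- brass_ferrule_mid (a point): Brass (yellow metal) handle ferrule: a short tube standing on end, open at both ends, 34 mm outside diameter, 27 mm bore, 36 mm high, about 80 g. Point: on its axis, half-way up (18 mm above its underside); z up.
- steel_ferrule_mid (a point): Steel (grey metal) handle ferrule: a short tube standing on end, open at both ends, 34 mm outside diameter, 27 mm bore, 36 mm high, about 75 g. Point: on its axis, half-way up (18 mm above its underside); z up.
- bit_mid (a point): Flat-bottomed hole-boring drill bit standing on its cutting head with its shank straight up: head 35 mm in diameter and 14 mm high, above it a round steel shank 10 mm in diameter (9 mm just above the head); 80 mm high in all, about 90 g. Point: on its axis, half-way up (40 mm above its underside), on the shank; z up.
- offcut: Bystander: loose light-wood offcut block, 25 x 50 x 20 mm (x, y, z). Origin: centre of its underside. Must stay where it lies.
- clamp_cap: Bystander: loose yellow plastic clamp cap, 28 x 34 x 18 mm (x, y, z). Origin: centre of its underside. Must stay where it lies.
Mind the look-alikes: they are no part of the job. Of the things shaped like the red_tray, the red one is meant. What is shaped like the part that bears pale_knob_mid but turquoise is not meant.

How it is judged:
By the outcome, as a careful person would: the job done as asked, in the order asked, and still so for the second after the job is handed in, with the robot touching nothing.
It also fails if it takes over 122 s, if anything falls off the work surface, if the arm or the gripper's body presses on something with over 40 N, if the wrist force passes 120 N, or if a joint passes its speed limit or range.

## Working session

There is one attempt and no reset: what is moved stays moved. The work goes in short steps, Python scripts to look and compute and a tool call to move; the robot and the scene stay as the last step left them, time stands still between calls to the robot, and variables do not carry over. Pictures are saved under pics/ and viewed, and the job is handed in when it is done.

Besides the shell and the picture viewer there is one more tool, called after ">>>" by a JSON object that holds its "op" and its "data". apply_moves: Moves the arm, as the interface text tells. Its arguments: {"type":"object","properties":{"moves":{"type":"array","items":{"type":"number"}},"force":{"type":"number"}},"required":["moves"]}

```bash
ls; mkdir -p pics; python3 - <<'E'
from bench import env
import cv2,numpy as np
s=env.get_state();print(s)
for n in("scene","top"):
    d=env.get_image(n);cv2.imwrite(f"pics/{n}0.png",d["image"][:,:,::-1])
    np.savez(f"{n}0.npz",**d)
    R=cv2.Rodrigues(np.array(d["rvec"],float))[0];print(n,d["mtx"],(-R.T@np.array(d["tvec"]).ravel()),R)
E
```

```text
pics
{'time_s': 0.0, 'joint_positions': array([-1.25529849e+00,  3.79412767e-01,  1.73478082e+00, -9.81538305e-06,
        1.02848966e+00, -3.32968325e-02]), 'qvel': array([-0.00011659, -0.00063983, -0.00035604, -0.00011161,  0.00059179,
       -0.0009938 ]), 'tau': array([-5.07453340e-03, -7.63740134e+01, -4.34366083e+01,  6.48707058e-02,
        4.24534385e-02, -1.10541539e-04]), 'position': array([ 239.10745139, -657.47526932,  213.28529513]), 'orientation': array([-3.09287514e+00, -5.44933022e-01,  2.53901005e-04]), 'ft_force': array([-0.44651407,  0.14011586, -0.26799459]), 'ft_torque': array([-0.01005134, -0.01884199,  0.00318949]), 'finger_gap': 91.16725972874046}
scene [[395.76117016   0.         283.56098547]
 [  0.         395.76117016 210.36643623]
 [  0.           0.           1.        ]] [1051.34436764  467.93749281  745.47583303] [[-0.6717828   0.74043491  0.02154084]
 [ 0.50695025  0.48076054 -0.71545143]
 [-0.5401012  -0.46970784 -0.69833032]]
top [[387.47708372   0.         276.2884982 ]
 [  0.         387.47708372 211.9129301 ]
 [  0.           0.           1.        ]] [ 446.40602062  -12.54706552 1016.31038898] [[ 0.02157193 -0.99941584 -0.0265072 ]
 [-0.99570704 -0.0190897  -0.09057079]
 [ 0.09001186  0.02834719 -0.99553719]]
```

View pics/top0.png

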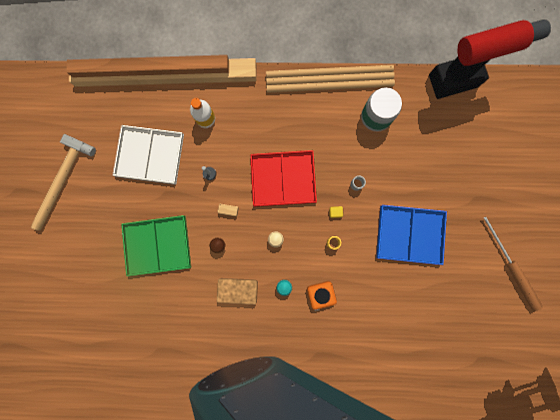

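View pics/scene0.png

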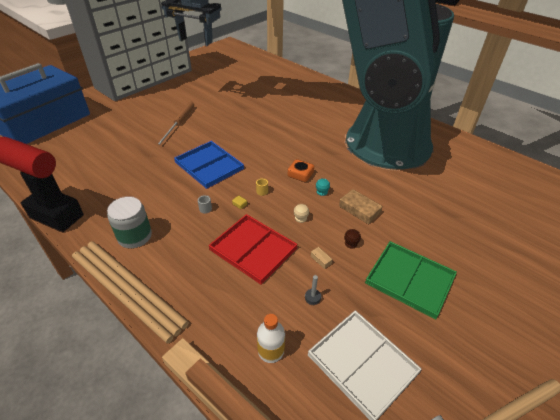

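```bash
cat > h.py <<'E'
import cv2,numpy as np
def load(n):
    d=dict(np.load(n)); d["R"]=cv2.Rodrigues(d["rvec"].astype(float))[0]; d["t"]=d["tvec"].ravel(); return d
def cloud(d):
    h,w=d["z_map"].shape; u,v=np.meshgrid(np.arange(w),np.arange(h)); K=d["mtx"]; z=d["z_map"]
    c=np.stack([(u-K[0,2])/K[0,0]*z,(v-K[1,2])/K[1,1]*z,z],-1)
    return (c-d["t"])@d["R"]
def ray(d,uv,z):
    uv=np.atleast_2d(uv).astype(float);K=d["mtx"]
    c=np.c_[(uv[:,0]-K[0,2])/K[0,0],(uv[:,1]-K[1,2])/K[1,1],np.ones(len(uv))]@d["R"]
    o=-d["R"].T@d["t"]; return (o+c*((z-o[2])/c[:,2])[:,None])[:,:2]
E
python3 - <<'E'
from h import *
for n,seeds in(("top",dict(dark=(217,245),pale=(275,240),brass=(334,243),steel=(358,183),bit=(208,174),off=(228,211),cap=(336,212),turq=(285,288),orange=(321,296))),("scene",dict(dark=(353,238),pale=(302,213),brass=(262,187),steel=(205,204),bit=(314,290),off=(321,257),cap=(240,202)))):
    d=load(n+"0.npz");P=cloud(d);Z=P[...,2]
    print(n,"bench z",np.median(Z[200:260,240:260]))
    hm=((Z>7)&(d["z_map"]>0)).astype(np.uint8)
    N,L,st,_=cv2.connectedComponentsWithStats(hm,connectivity=4)
    for k,(u,v) in seeds.items():
        w=L[v-6:v+7,u-6:u+7];w=w[w>0]
        if not len(w):print(k,"none");continue
        l=np.bincount(w).argmax();m=L==l;p=P[m]
        top=np.percentile(p[:,2],97); q=p[p[:,2]>top-6]
        ys,xs=np.nonzero(m); 
        zc=dict(dark=26,pale=26,turq=26,brass=36,steel=36,bit=14).get(k,18)
        r=ray(d,np.c_[xs,ys],zc)
        print(k,m.sum(),"top",top.round(1),"topc",((q.min(0)+q.max(0))/2)[:2].round(1),np.ptp(q,0)[:2].round(),"mask mid@z",((r.min(0)+r.max(0))/2).round(1),np.ptp(r,0).round())
d=load("top0.npz");hsv=cv2.cvtColor(d["image"],cv2.COLOR_RGB2HSV)
for n in("top","scene"):
  d=load(n+"0.npz");hsv=cv2.cvtColor(d["image"],cv2.COLOR_RGB2HSV)
  for k,(a,b) in dict(green=(50,75),blue=(105,125),red=(0,6)).items():
    m=cv2.inRange(hsv,(a,120,50),(b,255,255))
    if k=="red": m|=cv2.inRange(hsv,(174,120,50),(180,255,255))
    m=cv2.morphologyEx(m,cv2.MORPH_CLOSE,np.ones((5,5)))
    cs=cv2.findContours(m,0,2)[0]
    for c in cs:
      if cv2.contourArea(c)<1500: continue
      w=ray(d,c.reshape(-1,2),18).astype(np.float32)
      print(n,k,cv2.minAreaRect(w))
E
```

```text
top bench z 0.05868766360174789
dark 195 top 44.5 topc [448.1 165.6] [30. 31.] mask mid@z [449.4 164.4] [38. 39.]
pale 191 top 43.9 topc [467.5  17. ] [28. 30.] mask mid@z [467.8  16.2] [38. 38.]
brass 76 top 38.3 topc [ 462.  -132.5] [30. 33.] mask mid@z [ 461.9 -131.3] [30. 35.]
steel 112 top 38.1 topc [ 618.2 -192.9] [31. 33.] mask mid@z [ 615.5 -191. ] [36. 35.]
bit 152 top 81.0 topc [637.9 196. ] [8. 8.] mask mid@z [637.9 197.1] [35. 35.]
off 190 top 23.1 topc [542.6 142.8] [29. 50.] mask mid@z [541.8 141.7] [31. 52.]
cap 143 top 20.5 topc [ 542.1 -138.2] [27. 31.] mask mid@z [ 542.  -139.3] [26. 34.]
turq 197 top 43.4 topc [345.3  -8. ] [30. 30.] mask mid@z [347.5  -7.9] [38. 36.]
orange 636 top 35.1 topc [ 329.2 -103.2] [65. 70.] mask mid@z [ 326.7 -103. ] [73. 74.]
scene bench z 3.1163045579789483
dark 220 top 42.5 topc [448.2 169.1] [30. 33.] mask mid@z [449.5 167.9] [54. 41.]
pale 196 top 42.2 topc [466.4  19.2] [33. 31.] mask mid@z [467.3  20.5] [53. 49.]
brass 163 top 36.0 topc [ 459.8 -129.8] [33. 34.] mask mid@z [ 472.5 -118.1] [54. 54.]
steel 184 top 35.8 topc [ 616.  
[... 492 characters left out ...]
446533203), 85.36475372314453)
top red ((626.5451049804688, 1.0876007080078125), (139.68763732910156, 166.80821228027344), 4.567084789276123)
top red ((1000.0362548828125, -555.9718627929688), (79.29256439208984, 213.9059295654297), 17.879615783691406)
scene green ((449.5018310546875, 332.37744140625), (148.57151794433594, 164.5797119140625), 8.703728675842285)
scene blue ((491.59832763671875, -321.0010986328125), (179.09275817871094, 143.67808532714844), 85.31375122070312)
scene blue ((663.3806762695312, -1045.416748046875), (549.7986450195312, 271.5581970214844), 70.72335052490234)
scene red ((630.27685546875, 7.1183013916015625), (147.50582885742188, 173.8032989501953), 4.554104328155518)
```

>>> {"op": "apply_moves", "data": {"moves": [0,0,0,0,0,-7,0.065,0,0,0,0,0,-7,0.065,0,0,0,0,0,-7,0.065,0,0,0,0,0,-7,0.065,0,0,0,0,0,-7,0.065,0,0,0,0,0,-7,0.065,0,0,0,0,0,-7,0.065,0,0,0,0,0,-7,0.065], "force": 15}}

```text
time_s: 0.77
position: [239.2, -657.6, 213.5]
orientation: [-2.47, -1.941, -0.0]
ft_force: [0.2, 0.3, 0.5]
finger_gap: 65.1
```

```bash
cat > d.py <<'E'
import sys,numpy as np
from scipy.spatial.transform import Rotation as Ro
from bench import env
# d.py x y z yaw : remaining in tool frame (mm) as seen at present tool orientation, and at target orientation
x,y,z,yaw=map(float,sys.argv[1:5])
s=env.get_state();R=Ro.from_rotvec(s["orientation"]);c=np.cos(np.radians(yaw));n=np.sin(np.radians(yaw))
T=Ro.from_matrix(np.array([[c,n,0],[n,-c,0],[0,0,-1.]]))
dp=np.array([x,y,z])-s["position"]
print("t",round(s["time_s"],2),"pos",s["position"].round(1),"gap",round(s["finger_gap"],1),"F",s["ft_force"].round(1))
print("now-frame",R.inv().apply(dp).round(1),"target-frame",T.inv().apply(dp).round(1),"rot",np.degrees((R.inv()*T).as_rotvec()).round(2))
E
python3 d.py 467 18 120 98.7
```

```text
t 0.77 pos [ 239.2 -657.6  213.5] gap 65.1 F [0.2 0.3 0.5]
now-frame [710.3  61.7  93.9] target-frame [633.4 327.4  93.5] rot [-1.000e-02 -4.000e-02 -2.237e+01]
```

>>> {"op": "apply_moves", "data": {"moves": [0,0,0,0,0,-5.6,0.065,0,0,0,0,0,-5.6,0.065,0,0,0,0,0,-5.6,0.065,0,0,0,0,0,-5.6,0.065,0,0.035,0,0,0,0,0.065,0,0.035,0,0,0,0,0.065,0,0.035,0,0,0,0,0.065,0,0.035,0,0,0,0,0.065]}}

```text
time_s: 1.43
position: [379.0, -636.9, 213.6]
orientation: [-2.053, -2.377, -0.0]
ft_force: [-1.2, -0.5, -0.6]
finger_gap: 64.9
```

>>> {"op": "apply_moves", "data": {"moves": [0.025,0.025,0,0,0,0,0.065,0.025,0.025,0,0,0,0,0.065,0.025,0.025,0,0,0,0,0.065,0.025,0.025,0,0,0,0,0.065,0.025,0.025,0,0,0,0,0.065,0.025,0.025,0,0,0,0,0.065,0.035,0,0,0,0,0,0.065,0.035,0,0,0,0,0,0.065]}}

```text
time_s: 2.1
position: [494.6, -396.2, 213.4]
orientation: [-2.052, -2.379, -0.0]
ft_force: [0.2, -0.5, -1.2]
finger_gap: 64.9
```

>>> {"op": "apply_moves", "data": {"moves": [0.035,0,0,0,0,0,0.065,0.035,0,0,0,0,0,0.065,0.035,0,0,0,0,0,0.065,0.035,0,0,0,0,0,0.065,0.035,0,0,0,0,0,0.065,0.035,0,0,0,0,0,0.065,0.035,0,0,0,0,0,0.065,0.035,0,0,0,0,0,0.065]}}

```text
time_s: 2.77
position: [452.5, -119.4, 213.8]
orientation: [-2.053, -2.377, 0.0]
ft_force: [0.1, -0.2, -0.4]
finger_gap: 64.8
```

```bash
python3 d.py 467 18 120 98.7
```

```text
t 2.77 pos [ 452.5 -119.4  213.8] gap 64.8 F [ 0.1 -0.2 -0.4]
now-frame [133.8  34.4  93.8] target-frame [133.6  35.1  93.8] rot [-0.01 -0.   -0.33]
```

>>> {"op": "apply_moves", "data": {"moves": [0.0334,0.0088,0,0,0,-0.3,0.065,0.0334,0.0088,0,0,0,0,0.065,0.0334,0.0088,0,0,0,0,0.065,0.0334,0.0088,0,0,0,0,0.065,0,0,0.035,0,0,0,0.065,0,0,0.035,0,0,0,0.065,0,0,0.025,0,0,0,0.065,0,0,0,0,0,0,0.065]}}

```text
time_s: 3.43
position: [464.9, 16.8, 114.8]
orientation: [-2.043, -2.38, 0.007]
ft_force: [-0.9, 0.4, -1.3]
finger_gap: 64.8
```

```bash
python3 d.py 467 18 8 98.7; python3 - <<'E'
from bench import env
import cv2
d=env.get_image("scene");cv2.imwrite("pics/s1.png",cv2.resize(d["image"][120:300,200:440,::-1],None,fx=3,fy=3))
E
```

```text
t 3.43 pos [464.9  16.8 114.8] gap 64.8 F [-0.9  0.4 -1.3]
now-frame [  0.8   3.  106.8] target-frame [  0.9   2.2 106.8] rot [-0.39 -0.07  0.02]
```

View pics/s1.png

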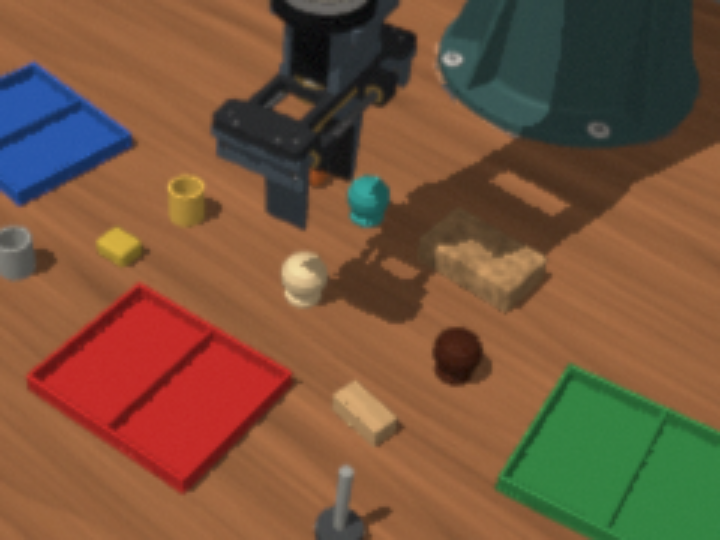

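>>> {"op": "apply_moves", "data": {"moves": [0.001,0.002,0.03,0,0,0,0.065,0,0,0.03,0,0,0,0.065,0,0,0.025,0,0,0,0.065,0,0,0.015,0,0,0,0.065,0,0,0.007,0,0,0,0.065,0,0,0,0,0,0,0.065,0,0,0,0,0,0,0.065]}}

```text
time_s: 4.07
position: [470.9, 17.6, 13.2]
orientation: [2.047, 2.382, 0.001]
ft_force: [0.1, 0.1, 0.4]
finger_gap: 64.8
```

```bash
python3 d.py 467 18 8 98.7
```

```text
t 4.07 pos [470.9  17.6  13.2] gap 64.8 F [0.1 0.1 0.4]
now-frame [ 1.  -3.8  5.2] target-frame [ 1.  -3.8  5.2] rot [ 0.07  0.01 -0.03]
```

>>> {"op": "apply_moves", "data": {"moves": [0.001,-0.004,0.005,0,0,0,0.065,0,0,0,0,0,0,0.065,0,0,0,0,0,0,0.03,0,0,0,0,0,0,0.03,0,0,0,0,0,0,0.03,0,0,0,0,0,0,0.03,0,0,0,0,0,0,0.03,0,0,0,0,0,0,0.03], "force": 15}}

```text
time_s: 4.73
position: [466.0, 18.1, 7.1]
orientation: [2.047, 2.383, 0.0]
ft_force: [-0.3, -0.1, 3.6]
finger_gap: 38.8
```

```bash
python3 d.py 467 18 8 98.7
```

```text
t 4.73 pos [466.   18.1   7.1] gap 38.8 F [-0.3 -0.1  3.6]
now-frame [-0.3  1.  -0.9] target-frame [-0.3  1.  -0.9] rot [ 0.01  0.   -0.02]
```

>>> {"op": "apply_moves", "data": {"moves": [0,0,-0.01,0,0,0,0.03,0,0,-0.03,0,0,0,0.03,0,0,-0.035,0,0,0,0.03,0,0.005,-0.02,0,0,0,0.03,0,0.005,0,0,0,0,0.03,0,0,0,0,0,0,0.03]}}

```text
time_s: 5.23
position: [477.2, 19.7, 103.5]
orientation: [2.045, 2.381, 0.004]
ft_force: [-0.7, 0.6, -0.5]
finger_gap: 39.0
```

```bash
python3 d.py 439 368 102 98.7
```

```text
t 5.23 pos [477.2  19.7 103.5] gap 39.0 F [-0.7  0.6 -0.5]
now-frame [350.1  14.8   1.4] target-frame [350.1  14.9   1.5] rot [ 0.2   0.03 -0.01]
```

>>> {"op": "apply_moves", "data": {"moves": [0.03,0,0,0,0,0,0.03,0.03,0,0,0,0,0,0.03,0.035,0.002,0,0,0,0,0.03,0.035,0.002,0,0,0,0,0.03,0.035,0.002,0,0,0,0,0.03,0.035,0.002,0,0,0,0,0.03,0.035,0.002,0,0,0,0,0.03,0.035,0.002,0,0,0,0,0.03]}}

```text
time_s: 5.9
position: [445.3, 289.6, 100.7]
orientation: [-2.046, -2.383, 0.003]
ft_force: [1.1, -1.0, -0.0]
finger_gap: 38.8
```

>>> {"op": "apply_moves", "data": {"moves": [0.035,0.002,0,0,0,0,0.03,0.025,0,0,0,0,0,0.03,0.015,0,0,0,0,0,0.03,0.005,0,0,0,0,0,0.03,0,0,0,0,0,0,0.03,0,0,0,0,0,0,0.03]}}

```text
time_s: 6.4
position: [436.3, 366.5, 101.3]
orientation: [-2.047, -2.383, 0.002]
ft_force: [-0.3, -0.1, -0.8]
finger_gap: 39.1
```

```bash
python3 d.py 439 368 12 98.7; python3 - <<'E'
from bench import env
import cv2
d=env.get_image("scene");cv2.imwrite("pics/s2.png",cv2.resize(d["image"][160:340,300:540,::-1],None,fx=3,fy=3))
E
```

```text
t 6.4 pos [436.3 366.5 101.3] gap 39.1 F [-0.3 -0.1 -0.8]
now-frame [ 1.1  3.  89.3] target-frame [ 1.   2.9 89.3] rot [-0.07  0.04 -0.02]
```

View pics/s2.png

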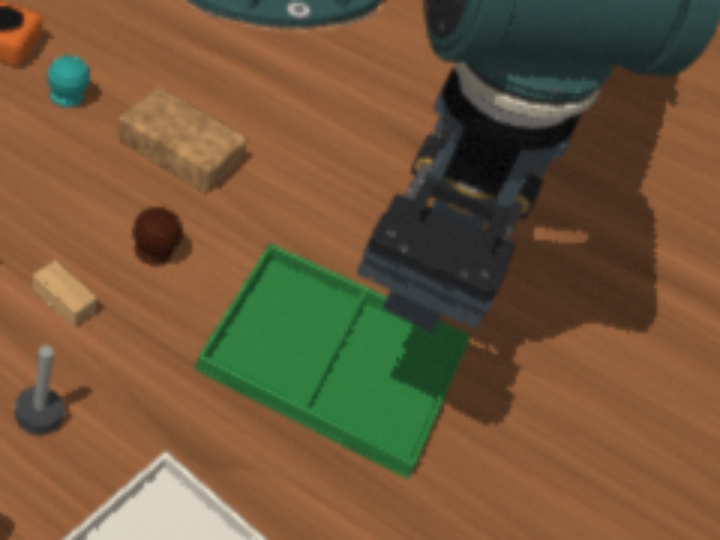

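>>> {"op": "apply_moves", "data": {"moves": [0.001,0.003,0.02,0,0,0,0.03,0,0,0.025,0,0,0,0.03,0,0,0.02,0,0,0,0.03,0,0,0.012,0,0,0,0.03,0,0,0.007,0,0,0,0.03,0,0,0.003,0,0,0,0.03,0,0,0,0,0,0,0.03]}}

```text
time_s: 7.03
position: [439.6, 368.8, 14.9]
orientation: [-2.047, -2.383, 0.0]
ft_force: [0.0, 0.5, -0.5]
finger_gap: 39.1
```

```bash
python3 d.py 439 368 11.5 98.7
```

```text
t 7.03 pos [439.6 368.8  14.9] gap 39.1 F [ 0.   0.5 -0.5]
now-frame [-0.7 -0.8  3.4] target-frame [-0.7 -0.8  3.4] rot [-0.01  0.01 -0.04]
```

>>> {"op": "apply_moves", "data": {"moves": [0,0,0.0015,0,0,0,0.03,0,0,0.0015,0,0,0,0.03,0,0,0.0005,0,0,0,0.03,0,0,0,0,0,0,0.03,0,0,0,0,0,0,0.03]}}

```text
time_s: 7.45
position: [439.5, 369.3, 11.7]
orientation: [2.047, 2.383, 0.001]
ft_force: [-0.7, 0.0, 0.1]
finger_gap: 39.7
```

```bash
python3 d.py 439 368 11.5 98.7
```

```text
t 7.45 pos [439.5 369.3  11.7] gap 39.7 F [-0.7  0.   0.1]
now-frame [-1.2 -0.7  0.2] target-frame [-1.2 -0.7  0.2] rot [ 0.02 -0.01 -0.01]
```

>>> {"op": "apply_moves", "data": {"moves": [0,0,0.0005,0,0,0,0.03,0,0,0,0,0,0,0.045,0,0,0,0,0,0,0.055,0,0,0,0,0,0,0.065,0,0,0,0,0,0,0.065,0,0,-0.025,0,0,0,0.065,0,0,-0.035,0,0,0,0.065,0,0,-0.035,0,0,0,0.065]}}

```text
time_s: 8.12
position: [438.7, 368.6, 106.3]
orientation: [-2.047, -2.383, 0.004]
ft_force: [0.1, 0.8, 0.9]
finger_gap: 65.0
```

```bash
python3 d.py 449 166.5 105 98.7
```

```text
t 8.12 pos [438.7 368.6 106.3] gap 65.0 F [0.1 0.8 0.9]
now-frame [-201.3  -20.4    1.6] target-frame [-201.3  -20.4    1.3] rot [-0.11  0.06 -0.02]
```

>>> {"op": "apply_moves", "data": {"moves": [-0.03,-0.002,0,0,0,0,0.065,-0.035,-0.003,0,0,0,0,0.065,-0.035,-0.004,0,0,0,0,0.065,-0.035,-0.004,0,0,0,0,0.065,-0.035,-0.004,0,0,0,0,0.065,-0.021,-0.003,0,0,0,0,0.065,-0.01,0,0,0,0,0,0.065,0,0,0,0,0,0,0.065]}}

```text
time_s: 8.78
position: [450.2, 166.2, 106.0]
orientation: [2.049, 2.381, 0.0]
ft_force: [0.1, -0.3, -0.2]
finger_gap: 64.9
```

```bash
python3 d.py 449 166.5 8 98.7; python3 - <<'E'
from bench import env
import cv2
d=env.get_image("scene");cv2.imwrite("pics/s3.png",cv2.resize(d["image"][160:340,300:540,::-1],None,fx=3,fy=3))
E
```

```text
t 8.78 pos [450.2 166.2 106. ] gap 64.9 F [ 0.1 -0.3 -0.2]
now-frame [ 0.5 -1.2 98. ] target-frame [ 0.5 -1.2 98. ] rot [ 0.    0.   -0.14]
```

View pics/s3.png

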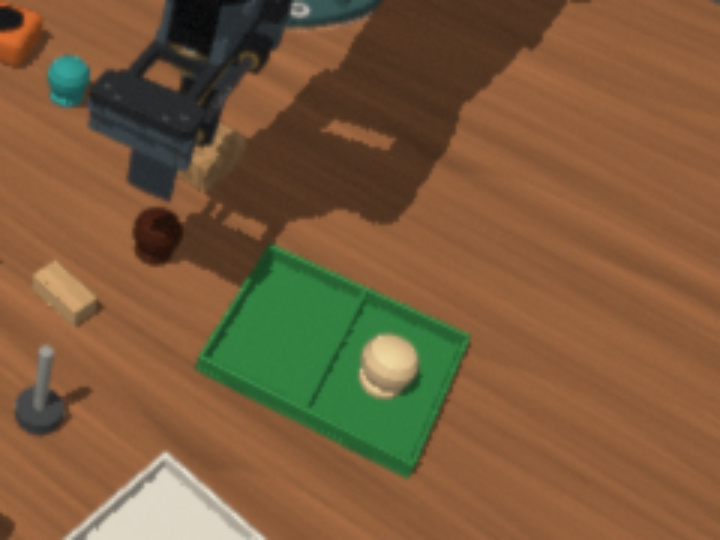

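>>> {"op": "apply_moves", "data": {"moves": [0,-0.001,0.03,0,0,0,0.065,0,0,0.03,0,0,0,0.065,0,0,0.023,0,0,0,0.065,0,0,0.01,0,0,0,0.065,0,0,0.005,0,0,0,0.065,0,0,0,0,0,0,0.065,0,0,0,0,0,0,0.065]}}

```text
time_s: 9.42
position: [449.6, 167.9, 8.7]
orientation: [2.046, 2.383, 0.001]
ft_force: [-0.1, 0.0, 0.1]
finger_gap: 65.2
```

```bash
python3 d.py 449 166.5 8 98.7
```

```text
t 9.42 pos [449.6 167.9   8.7] gap 65.2 F [-0.1  0.   0.1]
now-frame [-1.3 -0.8  0.7] target-frame [-1.3 -0.8  0.7] rot [ 0.05 -0.01  0.01]
```

>>> {"op": "apply_moves", "data": {"moves": [-0.001,-0.001,0.001,0,0,0,0.065,0,0,0,0,0,0,0.03,0,0,0,0,0,0,0.03,0,0,0,0,0,0,0.03,0,0,0,0,0,0,0.03,0,0,0,0,0,0,0.03,0,0,0,0,0,0,0.03]}}

```text
time_s: 10.0
position: [448.4, 166.2, 7.2]
orientation: [2.047, 2.383, 0.0]
ft_force: [-1.6, -0.1, 6.7]
finger_gap: 39.0
```

>>> {"op": "apply_moves", "data": {"moves": [0,0,-0.01,0,0,0,0.03,0,0,-0.03,0,0,0,0.03,0,0,-0.03,0,0,0,0.03,0,0,-0.02,0,0,0,0.03,0,0,-0.005,0,0,0,0.03,0,0,0,0,0,0,0.03]}}

```text
time_s: 10.5
position: [449.1, 166.4, 103.6]
orientation: [2.046, 2.382, 0.004]
ft_force: [0.6, 0.1, -0.9]
finger_gap: 38.8
```

```bash
python3 d.py 451 288 103 98.7
```

```text
t 10.5 pos [449.1 166.4 103.6] gap 38.8 F [ 0.6  0.1 -0.9]
now-frame [119.9  20.2   0.7] target-frame [119.9  20.3   0.6] rot [ 0.18 -0.03 -0.02]
```

>>> {"op": "apply_moves", "data": {"moves": [0.025,0.005,0,0,0,0,0.03,0.035,0.006,0,0,0,0,0.03,0.035,0.006,0,0,0,0,0.03,0.018,0.003,0,0,0,0,0.03,0.006,0,0,0,0,0,0.03,0,0,0,0,0,0,0.03,0,0,0,0,0,0,0.03]}}

```text
time_s: 11.08
position: [449.2, 286.0, 100.9]
orientation: [-2.046, -2.383, 0.003]
ft_force: [0.3, -0.6, -0.5]
finger_gap: 38.7
```

```bash
python3 d.py 451 288 11.5 98.7
```

```text
t 11.08 pos [449.2 286.  100.9] gap 38.7 F [ 0.3 -0.6 -0.5]
now-frame [ 1.8  2.3 89.4] target-frame [ 1.7  2.1 89.4] rot [-0.1   0.05  0.02]
```

>>> {"op": "apply_moves", "data": {"moves": [0.001,0.001,0.02,0,0,0,0.03,0,0,0.025,0,0,0,0.03,0,0,0.02,0,0,0,0.03,0,0,0.012,0,0,0,0.03,0,0,0.007,0,0,0,0.03,0,0,0.003,0,0,0,0.03,0,0,0,0,0,0,0.03]}}

```text
time_s: 11.67
position: [450.9, 287.5, 14.8]
orientation: [-2.047, -2.383, 0.001]
ft_force: [-0.0, 0.1, 1.3]
finger_gap: 39.1
```

```bash
python3 d.py 451 288 11.5 98.7
```

```text
t 11.67 pos [450.9 287.5  14.8] gap 39.1 F [-0.   0.1  1.3]
now-frame [0.4 0.2 3.3] target-frame [0.4 0.2 3.3] rot [-0.02  0.01 -0.04]
```

>>> {"op": "apply_moves", "data": {"moves": [0,0,0.0015,0,0,0,0.03,0,0,0.0015,0,0,0,0.03,0,0,0.0005,0,0,0,0.03,0,0,0,0,0,0,0.03,0,0,0,0,0,0,0.03]}}

```text
time_s: 12.08
position: [451.0, 288.1, 11.7]
orientation: [2.047, 2.383, 0.001]
ft_force: [0.9, -0.1, -0.8]
finger_gap: 39.1
```

>>> {"op": "apply_moves", "data": {"moves": [0,0,0,0,0,0,0.045,0,0,0,0,0,0,0.055,0,0,0,0,0,0,0.065,0,0,0,0,0,0,0.065,0,0,-0.025,0,0,0,0.065,0,0,-0.035,0,0,0,0.065,0,0,-0.035,0,0,0,0.065]}}

```text
time_s: 12.67
position: [450.0, 287.5, 106.9]
orientation: [-2.046, -2.383, 0.003]
ft_force: [-0.1, 0.8, 0.3]
finger_gap: 65.1
```

```bash
python3 d.py 462 -131 115 85.4
```

```text
t 12.67 pos [450.  287.5 106.9] gap 65.1 F [-0.1  0.8  0.3]
now-frame [-415.5  -51.4   -7.7] target-frame [-416.2   45.5   -8.1] rot [-0.12  0.06 13.29]
```

>>> {"op": "apply_moves", "data": {"moves": [0,0,0,0,0,6.65,0.065,0,0,0,0,0,6.65,0.065,-0.03,0.015,0,0,0,0,0.065,-0.035,0.015,0,0,0,0,0.065,-0.035,0.015,0,0,0,0,0.065,-0.035,0.01,0,0,0,0,0.065,-0.035,0,0,0,0,0,0.065,-0.035,0,0,0,0,0,0.065]}}

```text
time_s: 13.33
position: [489.3, 77.6, 106.5]
orientation: [2.309, 2.13, 0.0]
ft_force: [1.1, -0.3, -0.9]
finger_gap: 65.2
```

>>> {"op": "apply_moves", "data": {"moves": [-0.035,0,0,0,0,0,0.065,-0.035,0,0,0,0,0,0.065,-0.035,0,0,0,0,0,0.065,-0.035,0,0,0,0,0,0.065,-0.035,-0.005,0,0,0,0,0.065,-0.025,-0.005,0,0,0,0,0.065,-0.01,0,0,0,0,0,0.065,0,0,0,0,0,0,0.065]}}

```text
time_s: 14.0
position: [462.1, -131.0, 106.5]
orientation: [2.312, 2.127, 0.0]
ft_force: [-0.2, 0.6, -0.3]
finger_gap: 65.0
```

```bash
python3 d.py 461 -131 7 85.4;  python3 - <<'E'
from bench import env
import cv2
d=env.get_image("scene");cv2.imwrite("pics/s4.png",d["image"][:,:,::-1])
E
```

```text
t 14.0 pos [ 462.1 -131.   106.5] gap 65.0 F [-0.2  0.6 -0.3]
now-frame [-0.1 -1.1 99.5] target-frame [-0.1 -1.1 99.5] rot [ 0.02  0.01 -0.16]
```

View pics/s4.png

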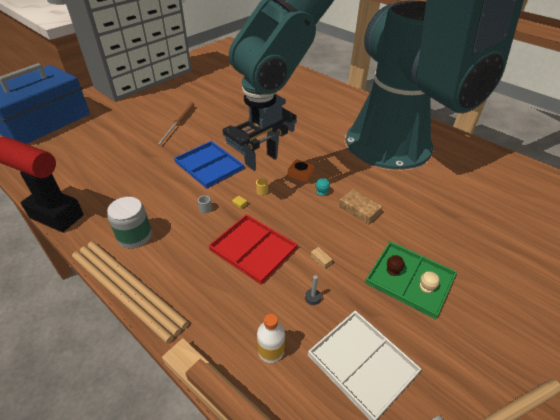

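>>> {"op": "apply_moves", "data": {"moves": [0,-0.001,0.03,0,0,0,0.065,0,0,0.03,0,0,0,0.065,0,0,0.023,0,0,0,0.065,0,0,0.01,0,0,0,0.065,0,0,0.005,0,0,0,0.065,0,0,0.001,0,0,0,0.065,0,0,0,0,0,0,0.065]}}

```text
time_s: 14.63
position: [461.9, -129.0, 8.1]
orientation: [2.308, 2.131, 0.001]
ft_force: [-0.6, -0.4, -0.4]
finger_gap: 65.2
```

```bash
python3 d.py 461 -131 7 85.4
```

```text
t 14.63 pos [ 461.9 -129.     8.1] gap 65.2 F [-0.6 -0.4 -0.4]
now-frame [-2.1 -0.7  1.1] target-frame [-2.1 -0.7  1.1] rot [0.04 0.01 0.02]
```

>>> {"op": "apply_moves", "data": {"moves": [-0.002,-0.001,0.001,0,0,0,0.065,0,0,0,0,0,0,0.065,0,0,0,0,0,0,0.028,0,0,0,0,0,0,0.028,0,0,0,0,0,0,0.028,0,0,0,0,0,0,0.028,0,0,0,0,0,0,0.028,0,0,0,0,0,0,0.028], "force": 20}}

```text
time_s: 15.3
position: [460.2, -131.2, 6.5]
orientation: [2.309, 2.13, 0.0]
ft_force: [-0.9, -0.0, 1.5]
finger_gap: 32.7
```

>>> {"op": "apply_moves", "data": {"moves": [0,0,-0.01,0,0,0,0.028,0,0,-0.03,0,0,0,0.028,0,0,-0.03,0,0,0,0.028,0,0,-0.02,0,0,0,0.028,0,0,-0.005,0,0,0,0.028,0,0,0,0,0,0,0.028]}}

```text
time_s: 15.8
position: [461.0, -131.4, 103.1]
orientation: [2.307, 2.128, 0.002]
ft_force: [0.3, -0.4, -0.9]
finger_gap: 32.8
```

```bash
python3 d.py 483.5 -367.5 102 85.4
```

```text
t 15.8 pos [ 461.  -131.4  103.1] gap 32.8 F [ 0.3 -0.4 -0.9]
now-frame [-233.5   41.4    1.4] target-frame [-233.5   41.4    1.1] rot [ 0.17  0.04 -0.02]
```

>>> {"op": "apply_moves", "data": {"moves": [-0.025,0.006,0,0,0,0,0.028,-0.035,0.006,0,0,0,0,0.028,-0.035,0.006,0,0,0,0,0.028,-0.035,0.006,0,0,0,0,0.028,-0.035,0.006,0,0,0,0,0.028,-0.035,0.006,0,0,0,0,0.028,-0.023,0.005,0,0,0,0,0.028,-0.01,0,0,0,0,0,0.028]}}

```text
time_s: 16.47
position: [482.0, -369.3, 100.0]
orientation: [-2.31, -2.128, 0.0]
ft_force: [-0.3, -0.6, -1.2]
finger_gap: 32.8
```

>>> {"op": "apply_moves", "data": {"moves": [0,0,0,0,0,0,0.028,0,0,0,0,0,0,0.028]}}

```text
time_s: 16.63
position: [481.4, -365.8, 100.2]
orientation: [-2.308, -2.128, 0.0]
ft_force: [0.1, 1.6, -0.4]
finger_gap: 32.4
```

```bash
python3 d.py 483.5 -367.5 11 85.4;  python3 - <<'E'
from bench import env
import cv2
d=env.get_image("scene");cv2.imwrite("pics/s5.png",cv2.resize(d["image"][80:260,120:360,::-1],None,fx=3,fy=3))
E
```

```text
t 16.63 pos [ 481.4 -365.8  100.2] gap 32.4 F [ 0.1  1.6 -0.4]
now-frame [-1.7  2.4 89.2] target-frame [-1.6  2.3 89.2] rot [-0.1  -0.08 -0.05]
```

View pics/s5.png

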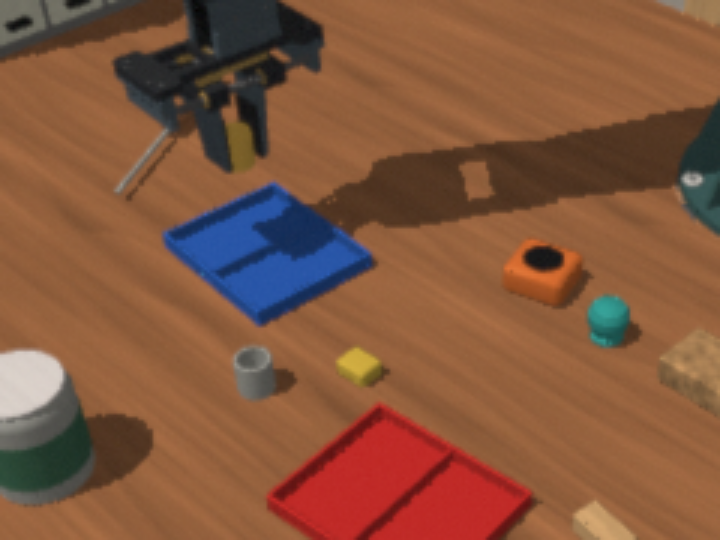

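Brass ferrule is held upright between the fingers (crop 240,145) above the blue tray's far bay. Lowering.

>>> {"op": "apply_moves", "data": {"moves": [-0.001,0.001,0.02,0,0,0,0.028,0,0,0.025,0,0,0,0.028,0,0,0.02,0,0,0,0.028,0,0,0.012,0,0,0,0.028,0,0,0.007,0,0,0,0.028,0,0,0.003,0,0,0,0.028,0,0,0,0,0,0,0.028]}}

```text
time_s: 17.27
position: [483.2, -367.3, 14.4]
orientation: [-2.308, -2.13, 0.0]
ft_force: [0.4, 0.6, -0.4]
finger_gap: 32.6
```

```bash
python3 d.py 483.5 -367.5 11 85.4
```

```text
t 17.27 pos [ 483.2 -367.3   14.4] gap 32.6 F [ 0.4  0.6 -0.4]
now-frame [-0.1  0.3  3.4] target-frame [-0.1  0.3  3.4] rot [-0.02 -0.01  0.01]
```

>>> {"op": "apply_moves", "data": {"moves": [0,0,0.0015,0,0,0,0.028,0,0,0.0015,0,0,0,0.028,0,0,0.0005,0,0,0,0.028,0,0,0,0,0,0,0.028,0,0,0,0,0,0,0.028]}}

```text
time_s: 17.68
position: [483.3, -367.9, 11.3]
orientation: [2.309, 2.13, 0.0]
ft_force: [-0.2, 0.5, -0.5]
finger_gap: 32.4
```

>>> {"op": "apply_moves", "data": {"moves": [0,0,0,0,0,0,0.04,0,0,0,0,0,0,0.05,0,0,0,0,0,0,0.065,0,0,0,0,0,0,0.065,0,0,-0.025,0,0,0,0.065,0,0,-0.035,0,0,0,0.065,0,0,-0.035,0,0,0,0.065]}}

```text
time_s: 18.27
position: [482.5, -367.2, 106.3]
orientation: [-2.308, -2.129, 0.0]
ft_force: [1.5, 0.3, 0.3]
finger_gap: 65.0
```

```bash
python3 d.py 616.5 -191.5 105 85.4
```

```text
t 18.27 pos [ 482.5 -367.2  106.3] gap 65.0 F [1.5 0.3 0.3]
now-frame [185.9 119.4   1.3] target-frame [185.9 119.5   1.3] rot [-0.1  -0.07 -0.02]
```

>>> {"op": "apply_moves", "data": {"moves": [0.025,0.016,0,0,0,0,0.065,0.03,0.02,0,0,0,0,0.065,0.03,0.02,0,0,0,0,0.065,0.03,0.02,0,0,0,0,0.065,0.03,0.02,0,0,0,0,0.065,0.025,0.015,0,0,0,0,0.065,0.015,0.008,0,0,0,0,0.065,0,0,0,0,0,0,0.065]}}

```text
time_s: 18.93
position: [618.3, -190.4, 106.0]
orientation: [2.306, 2.133, 0.001]
ft_force: [-0.5, -0.7, 0.2]
finger_gap: 64.9
```

```bash
python3 d.py 616.5 -191.5 7 85.4;  python3 - <<'E'
from bench import env
import cv2
d=env.get_image("scene");cv2.imwrite("pics/s6.png",cv2.resize(d["image"][80:260,120:360,::-1],None,fx=3,fy=3))
E
```

```text
t 18.93 pos [ 618.3 -190.4  106. ] gap 64.9 F [-0.5 -0.7  0.2]
now-frame [-1.3 -1.8 99. ] target-frame [-1.3 -1.7 99. ] rot [ 0.03 -0.01  0.14]
```

View pics/s6.png

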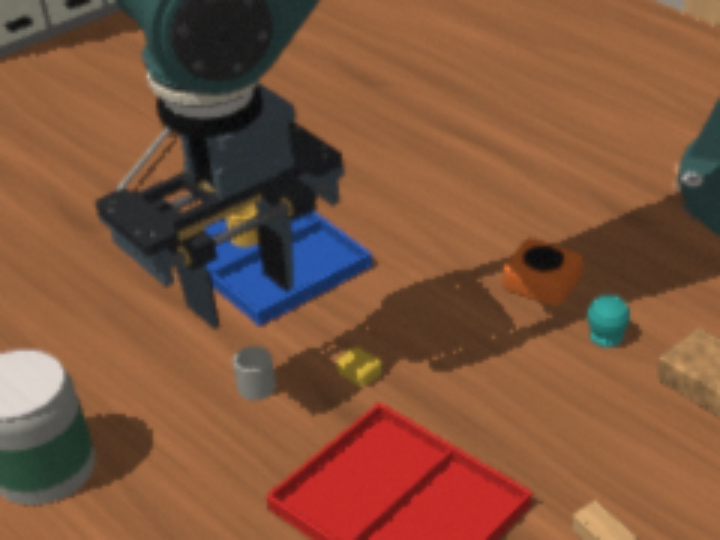

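>>> {"op": "apply_moves", "data": {"moves": [-0.001,-0.002,0.03,0,0,0,0.065,0,0,0.03,0,0,0,0.065,0,0,0.023,0,0,0,0.065,0,0,0.01,0,0,0,0.065,0,0,0.005,0,0,0,0.065,0,0,0.001,0,0,0,0.065,0,0,0,0,0,0,0.065]}}

```text
time_s: 19.57
position: [615.0, -194.4, 7.8]
orientation: [2.309, 2.129, 0.001]
ft_force: [0.4, 1.1, 0.0]
finger_gap: 65.0
```

```bash
python3 d.py 616.5 -191.5 7 85.4
```

```text
t 19.57 pos [ 615.  -194.4    7.8] gap 65.0 F [0.4 1.1 0. ]
now-frame [3.  1.2 0.8] target-frame [3.  1.3 0.8] rot [ 0.05  0.01 -0.04]
```

>>> {"op": "apply_moves", "data": {"moves": [0.002,0.001,0.001,0,0,0,0.065,0,0,0,0,0,0,0.065,0,0,0,0,0,0,0.028,0,0,0,0,0,0,0.028,0,0,0,0,0,0,0.028,0,0,0,0,0,0,0.028,0,0,0,0,0,0,0.028,0,0,0,0,0,0,0.028]}}

```text
time_s: 20.23
position: [615.8, -191.9, 6.0]
orientation: [2.309, 2.13, 0.0]
ft_force: [0.3, -0.1, 1.2]
finger_gap: 32.8
```

>>> {"op": "apply_moves", "data": {"moves": [0,0,-0.01,0,0,0,0.028,0,0,-0.03,0,0,0,0.028,0,0,-0.03,0,0,0,0.028,0,0,-0.02,0,0,0,0.028,0,0,-0.005,0,0,0,0.028,0,0,0,0,0,0,0.028]}}

```text
time_s: 20.73
position: [616.7, -192.2, 103.0]
orientation: [2.307, 2.128, 0.002]
ft_force: [-0.2, -0.6, -0.4]
finger_gap: 32.9
```

```bash
python3 d.py 489.5 -287.5 102 85.4
```

```text
t 20.73 pos [ 616.7 -192.2  103. ] gap 32.9 F [-0.2 -0.6 -0.4]
now-frame [-105.2 -119.1    0.7] target-frame [-105.2 -119.2    1. ] rot [ 0.17  0.04 -0.02]
```

>>> {"op": "apply_moves", "data": {"moves": [-0.02,-0.022,0,0,0,0,0.028,-0.024,-0.028,0,0,0,0,0.028,-0.024,-0.028,0,0,0,0,0.028,-0.02,-0.022,0,0,0,0,0.028,-0.012,-0.014,0,0,0,0,0.028,-0.005,-0.005,0,0,0,0,0.028,0,0,0,0,0,0,0.028,0,0,0,0,0,0,0.028]}}

```text
time_s: 21.4
position: [488.9, -286.7, 100.4]
orientation: [-2.309, -2.129, 0.0]
ft_force: [0.2, 0.5, -0.8]
finger_gap: 33.1
```

```bash
python3 d.py 489.5 -287.5 10.5 85.4
```

```text
t 21.4 pos [ 488.9 -286.7  100.4] gap 33.1 F [ 0.2  0.5 -0.8]
now-frame [-0.8  0.7 89.9] target-frame [-0.7  0.7 89.9] rot [-0.03 -0.02 -0.04]
```

>>> {"op": "apply_moves", "data": {"moves": [0,0,0.02,0,0,0,0.028,0,0,0.025,0,0,0,0.028,0,0,0.02,0,0,0,0.028,0,0,0.012,0,0,0,0.028,0,0,0.007,0,0,0,0.028,0,0,0.003,0,0,0,0.028,0,0,0,0,0,0,0.028]}}

```text
time_s: 21.98
position: [489.1, -286.7, 13.8]
orientation: [-2.308, -2.131, 0.0]
ft_force: [0.1, -0.8, -0.7]
finger_gap: 33.0
```

```bash
python3 d.py 489.5 -287.5 10.5 85.4
```

```text
t 21.98 pos [ 489.1 -286.7   13.8] gap 33.0 F [ 0.1 -0.8 -0.7]
now-frame [-0.8  0.5  3.3] target-frame [-0.8  0.5  3.3] rot [-0.02 -0.01  0.01]
```

>>> {"op": "apply_moves", "data": {"moves": [0,0,0.0015,0,0,0,0.028,0,0,0.0015,0,0,0,0.028,0,0,0.0005,0,0,0,0.028,0,0,0,0,0,0,0.028,0,0,0,0,0,0,0.028]}}

```text
time_s: 22.4
position: [488.8, -287.1, 10.8]
orientation: [2.309, 2.13, 0.0]
ft_force: [0.1, 0.1, -1.2]
finger_gap: 33.0
```

>>> {"op": "apply_moves", "data": {"moves": [0,0,0,0,0,0,0.04,0,0,0,0,0,0,0.05,0,0,0,0,0,0,0.065,0,0,0,0,0,0,0.065,0,0,-0.025,0,0,0,0.065,0,0,-0.035,0,0,0,0.065,0,0,-0.035,0,0,0,0.065]}}

```text
time_s: 22.98
position: [488.0, -286.5, 105.8]
orientation: [-2.308, -2.129, 0.001]
ft_force: [0.1, -0.8, -0.0]
finger_gap: 65.0
```

```bash
python3 d.py 637.5 197.5 150 94.6
```

```text
t 22.98 pos [ 488.  -286.5  105.8] gap 65.0 F [ 0.1 -0.8 -0. ]
now-frame [494.5 110.  -43.9] target-frame [470.4 187.9 -44.2] rot [-0.11 -0.07 -9.22]
```

>>> {"op": "apply_moves", "data": {"moves": [0,0,-0.022,0,0,-4.6,0.05,0,0,-0.022,0,0,-4.6,0.05,0.025,0.01,0,0,0,0,0.05,0.035,0.014,0,0,0,0,0.05,0.035,0.014,0,0,0,0,0.05,0.035,0.014,0,0,0,0,0.05,0.035,0.014,0,0,0,0,0.05,0.035,0.014,0,0,0,0,0.05]}}

```text
time_s: 23.65
position: [552.6, -79.4, 149.6]
orientation: [2.131, 2.308, 0.0]
ft_force: [0.7, -0.5, -0.1]
finger_gap: 50.1
```

>>> {"op": "apply_moves", "data": {"moves": [0.035,0.014,0,0,0,0,0.05,0.035,0.014,0,0,0,0,0.05,0.035,0.014,0,0,0,0,0.05,0.035,0.014,0,0,0,0,0.05,0.035,0.014,0,0,0,0,0.05,0.035,0.014,0,0,0,0,0.05,0.025,0.01,0,0,0,0,0.05,0.025,0.01,0,0,0,0,0.05]}}

```text
time_s: 24.32
position: [635.5, 188.3, 149.4]
orientation: [-2.13, -2.309, -0.0]
ft_force: [0.6, -0.6, 0.4]
finger_gap: 49.8
```

>>> {"op": "apply_moves", "data": {"moves": [0.01,0.004,0,0,0,0,0.05,0,0,0,0,0,0,0.05]}}

```text
time_s: 24.48
position: [638.8, 198.4, 149.3]
orientation: [2.128, 2.311, 0.0]
ft_force: [0.1, -0.1, -0.8]
finger_gap: 50.0
```

```bash
python3 d.py 637.5 197.5 27 94.6;  python3 - <<'E'
from bench import env
import cv2
d=env.get_image("scene");cv2.imwrite("pics/s7.png",d["image"][:,:,::-1])
E
```

```text
t 24.48 pos [638.8 198.4 149.3] gap 50.0 F [ 0.1 -0.1 -0.8]
now-frame [ -0.8  -1.4 122.3] target-frame [ -0.8  -1.4 122.3] rot [ 0.01 -0.01  0.1 ]
```

View pics/s7.png

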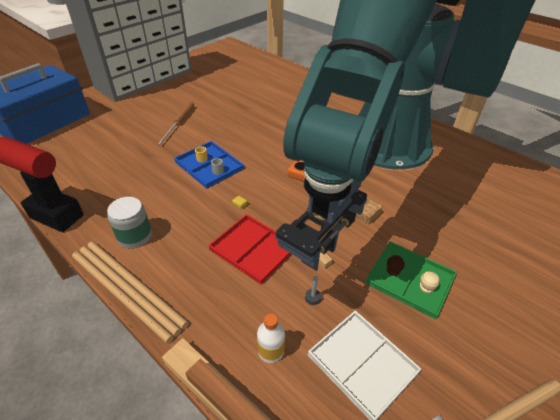

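```bash
python3 - <<'E'
from h import *
for n in("top","scene"):
    P=cloud(load(n+"0.npz")).reshape(-1,3)
    q=P[(P[:,2]>25)&(P[:,2]<250)&(abs(P[:,0]-690)<160)&(abs(P[:,1]-198)<90)]
    q=q[np.hypot(q[:,0]-637.5,q[:,1]-197.5)>20]
    print(n,len(q),q.min(0).round(),q.max(0).round()) if len(q) else print(n,0)
E
```

```text
top 482 [762. 186.  25.] [813. 237. 125.]
scene 972 [764. 191.  25.] [814. 242. 122.]
```

>>> {"op": "apply_moves", "data": {"moves": [-0.001,-0.001,0.025,0,0,0,0.05,0,0,0.03,0,0,0,0.05,0,0,0.03,0,0,0,0.05,0,0,0.022,0,0,0,0.05,0,0,0.01,0,0,0,0.05,0,0,0.005,0,0,0,0.05,0,0,0,0,0,0,0.05,0,0,0,0,0,0,0.05]}}

```text
time_s: 25.2
position: [638.3, 195.2, 28.6]
orientation: [2.131, 2.308, 0.002]
ft_force: [0.2, -0.6, 0.3]
finger_gap: 50.1
```

```bash
python3 d.py 637.5 197.5 27 94.6
```

```text
t 25.2 pos [638.3 195.2  28.6] gap 50.1 F [ 0.2 -0.6  0.3]
now-frame [ 2.4 -0.6  1.6] target-frame [ 2.4 -0.6  1.6] rot [ 0.07 -0.01 -0.04]
```

>>> {"op": "apply_moves", "data": {"moves": [0.002,-0.001,0.001,0,0,0,0.05,0,0,0,0,0,0,0.035,0,0,0,0,0,0,0.025,0,0,0,0,0,0,0.018,0,0,0,0,0,0,0.014,0,0,0,0,0,0,0.01,0,0,0,0,0,0,0.005,0,0,0,0,0,0,0.005], "force": 20}}

```text
time_s: 25.87
position: [636.4, 197.4, 26.4]
orientation: [-2.131, -2.308, 0.0]
ft_force: [-0.4, 0.4, -0.5]
finger_gap: 9.4
```

>>> {"op": "apply_moves", "data": {"moves": [0,0,0,0,0,0,0.005,0,0,0,0,0,0,0.005,0,0,-0.005,0,0,0,0.005,0,0,-0.02,0,0,0,0.005,0,0,-0.03,0,0,0,0.005,0,0,-0.025,0,0,0,0.005,0,0,-0.01,0,0,0,0.005,0,0,0,0,0,0,0.005]}}

```text
time_s: 26.53
position: [637.9, 197.8, 119.2]
orientation: [2.129, 2.307, 0.006]
ft_force: [0.7, -0.2, -1.0]
finger_gap: 9.6
```

```bash
python3 d.py 624 43 117 94.6;  python3 - <<'E'
from bench import env
import cv2
d=env.get_image("scene");cv2.imwrite("pics/s8.png",cv2.resize(d["image"][160:340,200:440,::-1],None,fx=3,fy=3))
E
```

```text
t 26.53 pos [637.9 197.8 119.2] gap 9.6 F [ 0.7 -0.2 -1. ]
now-frame [-153.2  -26.2    1.9] target-frame [-153.2  -26.3    2.2] rot [ 0.23 -0.05 -0.02]
```

View pics/s8.png

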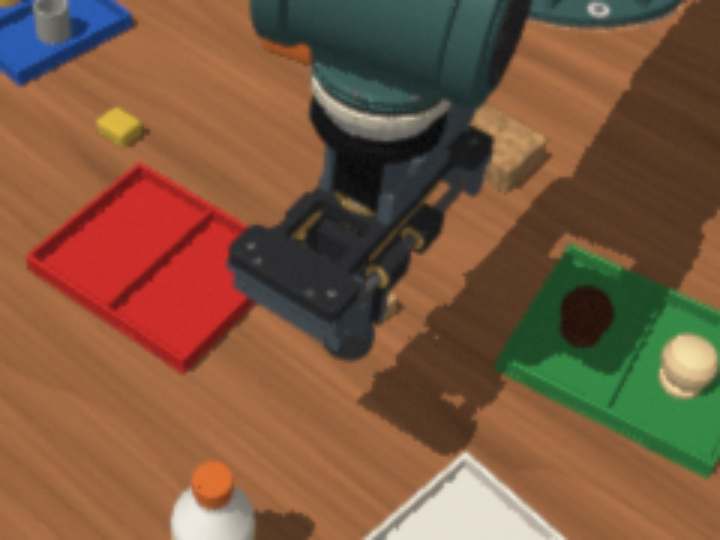

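>>> {"op": "apply_moves", "data": {"moves": [-0.012,-0.002,0,0,0,0,0.005,-0.02,-0.004,0,0,0,0,0.005,-0.025,-0.005,0,0,0,0,0.005,-0.025,-0.005,0,0,0,0,0.005,-0.025,-0.004,0,0,0,0,0.005,-0.02,-0.003,0,0,0,0,0.005,-0.015,-0.002,0,0,0,0,0.005,-0.008,-0.001,0,0,0,0,0.005]}}

```text
time_s: 27.25
position: [621.5, 43.8, 115.1]
orientation: [-2.131, -2.306, 0.002]
ft_force: [0.2, 0.9, -1.5]
finger_gap: 9.4
```

>>> {"op": "apply_moves", "data": {"moves": [-0.003,0,0,0,0,0,0.005,0,0,0,0,0,0,0.005]}}

```text
time_s: 27.42
position: [622.6, 42.5, 115.9]
orientation: [-2.131, -2.308, 0.001]
ft_force: [0.9, -0.0, -1.4]
finger_gap: 9.8
```

```bash
python3 d.py 624 43 31 94.6;  python3 - <<'E'
from bench import env
import cv2
d=env.get_image("scene");cv2.imwrite("pics/s9.png",cv2.resize(d["image"][130:310,160:400,::-1],None,fx=3,fy=3))
E
```

```text
t 27.42 pos [622.6  42.5 115.9] gap 9.8 F [ 0.9 -0.  -1.4]
now-frame [ 0.3  1.5 84.9] target-frame [ 0.3  1.4 84.9] rot [-0.04 -0.01 -0.05]
```

View pics/s9.png

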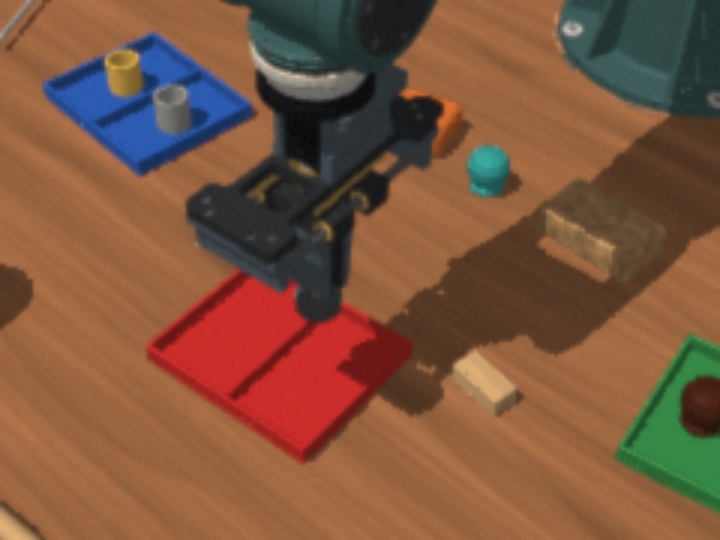

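>>> {"op": "apply_moves", "data": {"moves": [0,0.001,0.015,0,0,0,0.005,0,0,0.02,0,0,0,0.005,0,0,0.02,0,0,0,0.005,0,0,0.015,0,0,0,0.005,0,0,0.008,0,0,0,0.005,0,0,0.003,0,0,0,0.005,0,0,0,0,0,0,0.005,0,0,0,0,0,0,0.005]}}

```text
time_s: 28.13
position: [624.2, 43.1, 35.9]
orientation: [2.13, 2.308, 0.001]
ft_force: [0.2, 0.7, -0.9]
finger_gap: 9.5
```

```bash
python3 d.py 624 43 30.6 94.6
```

```text
t 28.13 pos [624.2  43.1  35.9] gap 9.5 F [ 0.2  0.7 -0.9]
now-frame [-0.1 -0.2  5.3] target-frame [-0.1 -0.2  5.3] rot [ 0.03  0.   -0.  ]
```

>>> {"op": "apply_moves", "data": {"moves": [0,0,0.002,0,0,0,0.005,0,0,0.002,0,0,0,0.005,0,0,0.001,0,0,0,0.005,0,0,0,0,0,0,0.005,0,0,0,0,0,0,0.005]}}

```text
time_s: 28.55
position: [623.8, 42.9, 30.6]
orientation: [2.131, 2.308, 0.0]
ft_force: [0.7, -1.0, -0.6]
finger_gap: 9.1
```

```bash
python3 d.py 624 43 30.4 94.6
```

```text
t 28.55 pos [623.8  42.9  30.6] gap 9.1 F [ 0.7 -1.  -0.6]
now-frame [0.1 0.2 0.2] target-frame [0.1 0.2 0.2] rot [ 0.01 -0.   -0.02]
```

>>> {"op": "apply_moves", "data": {"moves": [0,0,0.0005,0,0,0,0.005,0,0,0,0,0,0,0.012,0,0,0,0,0,0,0.02,0,0,0,0,0,0,0.035,0,0,0,0,0,0,0.05,0,0,0,0,0,0,0.05,0,0,-0.02,0,0,0,0.05,0,0,-0.03,0,0,0,0.05]}}

```text
time_s: 29.22
position: [621.8, 42.8, 78.0]
orientation: [-2.129, -2.306, 0.005]
ft_force: [0.2, 0.6, 0.6]
finger_gap: 48.6
```

>>> {"op": "apply_moves", "data": {"moves": [0,0,-0.035,0,0,0,0.05,0,0,-0.035,0,0,0,0.05,0,0,-0.035,0,0,0,0.05,-0.02,0,-0.02,0,0,0,0.05,-0.035,0,0,0,0,0,0.05,-0.035,0,0,0,0,0,0.05,-0.035,0,0,0,0,0,0.05,-0.035,0,0,0,0,0,0.05]}}

```text
time_s: 29.88
position: [636.5, -118.1, 205.2]
orientation: [2.13, 2.309, 0.0]
ft_force: [0.6, 0.9, 0.8]
finger_gap: 50.0
```

>>> {"op": "apply_moves", "data": {"moves": [-0.035,-0.005,0,0,0,0,0.05,-0.035,-0.005,0,0,0,0,0.05,-0.035,-0.005,0,0,0,0,0.05,-0.035,-0.005,0,0,0,0,0.05,-0.035,-0.005,0,0,0,0,0.05,-0.035,0,0,0,0,0,0.05,-0.035,0,0,0,0,0,0.05,0,0,0,0,0,0,0.05]}}

```text
time_s: 30.55
position: [631.1, -368.1, 205.0]
orientation: [2.133, 2.304, -0.001]
ft_force: [-0.4, 0.3, -0.6]
finger_gap: 50.4
```

```bash
python3 - <<'E'
from bench import env
import cv2,numpy as np
for n in("scene","top"):
    d=env.get_image(n);cv2.imwrite(f"pics/{n}9.png",d["image"][:,:,::-1]);np.savez(f"{n}9.npz",**d)
from h import *
for n,b in(("top",0),("scene",0)):
  for nm,(x,y) in dict(pale=(439,368),dark=(451,288),brass=(483,-367),steel=(489,-287),bit=(624,43),off=(541,144),cap=(541,-137.5)).items():
    o=[]
    for i in (0,9):
      P=cloud(load(f"{n}{i}.npz")).reshape(-1,3)
      q=P[(np.hypot(P[:,0]-x,P[:,1]-y)<30)]; q=q[q[:,2]>(22 if nm not in("off","cap") else 10)]
      o.append((len(q),((q.min(0)+q.max(0))/2)[:2].round(1),q[:,2].max().round(1)) if len(q) else 0)
    print(n,nm,*o)
E
```

```text
top pale 0 (205, array([441.4, 366.7]), np.float64(50.1))
top dark 0 (199, array([451.9, 286.4]), np.float64(47.9))
top brass 0 (106, array([ 484.5, -368.3]), np.float64(42.3))
top steel 0 (328, array([ 496.4, -280.4]), np.float64(659.2))
top bit 0 (28, array([624.3,  41.4]), np.float64(85.4))
top off (188, array([541.8, 142.8]), np.float64(24.6)) (187, array([541.7, 142.1]), np.float64(24.4))
top cap (142, array([ 542.2, -139.6]), np.float64(21.2)) (143, array([ 542.4, -139.6]), np.float64(23.0))
scene pale 0 (271, array([442. , 369.6]), np.float64(47.5))
scene dark 0 (244, array([454.4, 289.9]), np.float64(47.2))
scene brass 0 (111, array([ 483.6, -365.8]), np.float64(40.9))
scene steel 0 (111, array([ 489.4, -285.3]), np.float64(41.6))
scene bit 0 (78, array([624.5,  44.7]), np.float64(85.5))
scene off (222, array([540.3, 145.5]), np.float64(23.2)) (215, array([541. , 145.1]), np.float64(22.3))
scene cap (101, array([ 540.4, -136.4]), np.float64(19.9)) (105, array([ 540.6, -135.5]), np.float64(20.2))
```

View pics/scene9.png

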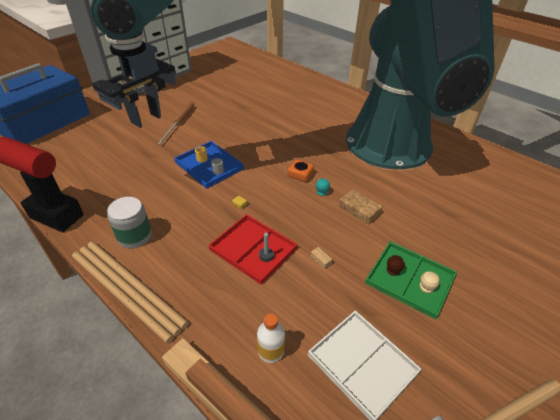

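View pics/top9.png

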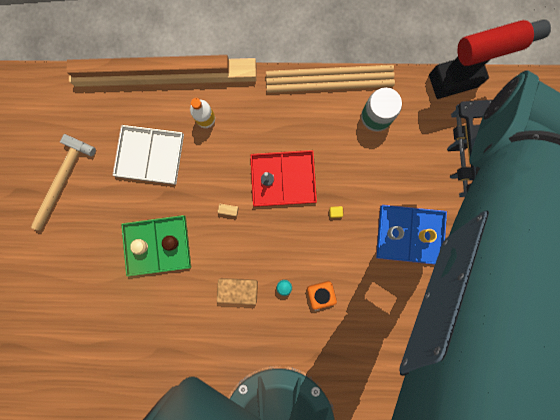

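All five parts stand upright, one to a bay, in the right trays: bit at scene (267,250), ferrules at (201,154) and (217,167), knobs at (396,265) and (430,282). The offcut and cap have not moved, and the arm is clear.

```bash
python3 -c "
from bench import env
print(env.hand_in())"
```

```text
the job is handed in; nothing more can be done
None
```

The job is done and handed in at about 31 s of the 122 s allowed. Both knobs stand in the green tray, both ferrules in the blue tray and the drill bit in the red tray, placed in that order and one to a bay.

- **Placing:** the last pictures from both cameras show all five upright near the middle of their bays. Tops are 4–8 mm higher than their bench heights, as expected on a 4 mm tray floor with the depth noise.
- **Bystanders:** the offcut and the clamp cap measured within 1 mm of where they started. The turquoise knob and the white tray were not touched.
- **Forces:** the highest wrist force reported was about 7 N.
- **Disagreements:** the two cameras differ by 2–3 mm, in line with the stated calibration. In the last top view, the arm intruded on the height reading beside the steel ferrule, so I used the scene camera and the picture for that one.

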